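# Close the medal case: line up the quarter-turn fastener and hold the cover down

## Task

The clear cover of the medal case is standing proud on its springy seal: turn the black wing of the brass quarter-turn fastener until the slot in its rim lines up under the red tab of the cover, then gently press the cover down until it sits flush on the wooden frame, and finish while still holding it pressed there, because the seal lifts it again as soon as you let go. The cover is acrylic and cracks if pushed hard (30 N), and the other things on the table must stay where they are.

Things in the scene. Friction and masses are not known exactly. Their poses are not given: they have to be found in the camera images.
- case: Low wooden medal case, fixed to the table, 220 (x) by 290 (y) mm, frame top 55 mm above the table; yaw varies. Origin at table height, midway across x, 5 mm to the -y side of the middle of y (the case spans y -140 to +150). Blue well with medals and its clear cover towards +y; fastener on the plain wooden deck towards -y.
- panel (a joint): How far the cover is pressed down (m): 0 = proud on its seal (at the start, and again when let go), 0.009 = flush, hard against the frame. It only moves straight down, never tilts. The push needed is about 2 N at first, growing evenly to about 8 N at 0.009, where it stops hard. Unless the slot is under the tab, the tab lands on the fastener's disc after about 2 mm.
- cover_edge (a point): Middle of the cover's -y edge, upper face. The cover: clear acrylic, aluminium edge, 176 x 176 x 6 mm, centred at (0, 50) mm in the case's frame; upper face 70 mm above the table when proud, 61 when flush. A red tab 6 mm wide, 4 mm thick sticks out 34 mm here in the -y direction, level with the cover's underside (its top 68 mm above the table when proud).
- press_pad (a point): Top centre of the round black rubber pad (40 mm across, 2 mm thick) in the middle of the cover: the place to press; moves with the cover.
- tab_tip (a point): Outer end of the red tab, at mid thickness, at (0, -72) mm in the case's frame; the tab overlaps the rim of the fastener's disc by 7 mm. Moves with the cover.
- fastener (a joint): Turn of the fastener (rad), seen from above counter-clockwise positive: 0 = slot exactly under the tab; it starts between 0.9 and 1.45, so it is to be turned clockwise by that angle. Within about 0.15 of 0 the tab can enter the slot. It does not stop by itself at 0 (end stops at -0.35 and 1.75) and stays where it is left (friction about 0.06 N m).
- fastener_axis (a point): On the fastener's vertical axis, at (0, -95) mm in the case's frame, at the disc's underside (z 55 mm). Brass disc 60 mm across, 7 mm thick, with a slot 14 mm wide, 9 mm deep in its rim; on it an upright black wing 10 mm thick, 40 long, 42 high (top 104 mm above the table). The wing's length is this point's y axis and points to the slot (+y, wing end with white mark).
- wing_grip (a point): On the fastener's axis, 12 mm below the top of the wing, 92 mm above the table: where to pinch the wing across its 10 mm thickness, from above.
- slot (a point): Middle of the slot in the disc's rim, 26.5 mm from the axis, at the disc's upper face.
- bust: White plaster bust, 74 mm across the shoulders, 109 mm tall, loose bystander; origin under its foot.
- cup: Blue ceramic cup, 72 mm across, 70 mm tall, loose bystander near the case; origin under its foot.
- jar: White jar with blue lid, 68 mm across, 100 mm tall, loose bystander; origin under its foot.
- book: Dark red book lying flat, 190 by 130 by 30 mm, loose bystander; origin under its middle.
- brush: Dusting brush lying flat beside the +y end of the case, loose bystander.
- driver: Screwdriver with orange handle lying beside the -y end of the case, loose bystander.
- medal: Copper medal, 48 mm across, on a wooden foot 50 by 60 mm, 61 mm tall, loose bystander near the case; origin under its foot.

How it is judged:
By the outcome, as a careful person would: the job done as asked, in the order asked, and still so for the second after the job is handed in, while the arm keeps its last pose, push and grip.
It also fails if it takes over 53 s, if anything falls off the work surface, if the arm or the gripper's body presses on something with over 40 N, if the wrist force passes 120 N, or if a joint passes its speed limit or range.

## Robot

A 6-joint arm with a two-finger parallel gripper is mounted at the origin on the work surface. World frame = base frame: x ahead of the robot, y to its left, z up, the work surface at z = 0. Lengths are in m, angles in rad, forces in N, time in s.
With the tool pointing down it reaches from about 0.275 to 0.825 m from the base axis. Payload 4.9 kg.
Tool frame: the origin (TCP) lies between the finger pads; the fingertips stand 14 mm ahead of it and the grasp point (between the pads) lies 5 mm behind it; z points along the fingers, y is the direction in which the jaws open and shut (so a half turn about z gives the same grasp; the last joint's range is limited). The gripper opens to 85 mm and grips with 20 to 120 N. Pads are 22 mm wide; open, the fingers measure 114 mm over their backs; the gripper's body (76 mm by 85 mm) begins 54 mm behind the grasp point. The pads swing forward as they close: fully open they stand 13 mm farther back than shut.
Start: joints at [-1.427, 0.326, -0.193, 1.052, 0, 1.437], TCP at [0.151, -0.529, 0.245] pointing down, gripper open.
Joint ranges: [-2.65, 2.65], [-0.97, 1.79], [-1.3, 1.35], [-1.93, 2.1], [-1.47, 1.37], [-3.14, 3.14]. Speed limits (rad/s): [2.57, 2.57, 3.14, 3.14, 3.14, 3.14].

## Interface

Orientations are given as a unit quaternion [w, x, y, z].
In Python, from rig import status, imaging, sign_off gives the robot as it stands. The module is installed in compiled form; this text tells all that it offers.
- The arm moves only by the tool step_arm, never from a script. Its argument "deltas" is a list of rows, each an object of numbers: "dx", "dy", "dz": the shift along the tool's x, y, z in mm; "rx", "ry", "rz": the turn, a rotation vector about the tool's x, y, z in degrees. A call has 1 to 8 rows; each row is the pose to reach, as a shift and turn from the pose measured when the call began, along the tool's axes at that moment; what a row does not reach only later rows make up. A row lasts 1/8 s, in which the tool goes at most 62.5 mm and 10.7 degrees, less where a joint would pass 70% of its speed; a pose out of reach is approached as far as the arm can. A call with a gripper value outside its range is refused whole. "fingers" is the finger opening in mm, from 0 to 85.4, set as the call begins (left out, the last holds). The fingers move at their own pace and stop on an object; the grip force is fixed at half the most. Time passes only in rows, so rows that repeat a pose let the fingers close. It gives the time, the measured TCP pose, the force and the opening at its end, in the units of the state.
- status.state(): the state, without advancing time (a new reading comes with each control period).
- imaging.camera(name): name is "side" or "top"; returns a dict with "frame" (480x640x3 uint8, red, green, blue), "K" (3x3 intrinsics, pixels), "dist" ([k1, k2, p1, p2, k3] as OpenCV has them; the pictures are not rectified), "R" (3x3) and "t" (3): a world point X has camera coordinates R X + t. Camera axes: x right, y down, z forward; pixel columns grow to the right and rows downward; lengths in m; the calibration is good to about 2 mm. A picture is of the moment at which its call begins. There is no depth.
- sign_off(): hands the job in, once; it reports no verdict.
The state is a dict: "time_s": time; "joint_pos": joint angles; "qvel": joint speeds; "joint_torque": joint torques, N m; "tcp_pos": TCP position; "orientation": TCP orientation; "contact_force": force on the tool from outside, world axes, zero at the start; "wrist_torque": the same for the moment, N m; "grip_width": finger opening in m.
Only numpy, scipy, OpenCV 4.12 (cv2) and the standard library are available. Lean on these libraries where they do the work, as an engineer would, in place of code of your own. Each camera call takes 0.05 s, during which the arm holds its last target. There are 200 camera calls.

## Working session

There is one attempt and no reset: what is moved stays moved. The work goes in short steps, Python scripts to look and compute and a tool call to move; the robot and the scene stay as the last step left them, time stands still between calls to the robot, and variables do not carry over. Pictures are saved under pics/ and viewed, about 8 in all and at most 12, crops included, and the job is handed in when it is done.

Besides the shell and the picture viewer there is one more tool, called after "Emit:" as name(argument=value, ...), one argument or row to a line, values as JSON. step_arm: Moves the arm, as the interface text tells. Its arguments: {"type":"object","properties":{"deltas":{"type":"array","items":{"type":"object","properties":{"dx":{"type":"number"},"dy":{"type":"number"},"dz":{"type":"number"},"rx":{"type":"number"},"ry":{"type":"number"},"rz":{"type":"number"}}}},"fingers":{"type":"number"}},"required":["deltas"]}

```bash
mkdir -p pics; cat > h.py <<'E'
import numpy as np, cv2
from rig import status, imaging
def shot(name,f):
    c=imaging.camera(name); cv2.imwrite(f'pics/{f}.png',c['frame'][:,:,::-1]); np.savez(f'pics/{f}.npz',**{k:np.array(v) for k,v in c.items()}); return c
def load(f): return np.load(f'pics/{f}.npz')
def ray(c,uv,z):
    n=cv2.undistortPoints(np.array(uv,float).reshape(-1,1,2),c['K'],c['dist']).reshape(-1,2)
    d=np.c_[n,np.ones(len(n))]@c['R']; o=-c['R'].T@c['t']
    return o+d*((z-o[2])/d[:,2])[:,None]
def proj(c,X):
    return cv2.projectPoints(np.array(X,float).reshape(-1,1,3),cv2.Rodrigues(c['R'])[0],c['t'],c['K'],c['dist'])[0].reshape(-1,2)
E
python3 - <<'E'
from h import *
for n in('top','side'):
    c=shot(n,n+'1'); print(n,-c['R'].T@c['t'])
print(status.state())
E
```

```text
top [0.37808382 0.00130988 1.25481066]
side [-0.18260985  0.90699316  1.12268499]
{'time_s': 0.1, 'joint_pos': array([-1.42717652e+00,  3.26880725e-01, -1.93513587e-01,  1.05198902e+00,
        4.31687270e-06,  1.43658841e+00]), 'qvel': array([-0.00065321, -0.00123312,  0.0010857 , -0.00225229, -0.00108608,
        0.0015656 ]), 'joint_torque': array([ 5.30971956e-04, -4.44238901e+01,  2.63037443e+01,  7.87782337e-03,
       -1.83335674e-04,  5.12913573e-06]), 'tcp_pos': array([ 0.15078122, -0.52839648,  0.24456287]), 'orientation': array([-7.93506564e-04,  9.90366664e-01,  1.38467474e-01, -1.57576789e-06]), 'contact_force': array([-0.17376631,  0.66718834, -0.13741571]), 'wrist_torque': array([-0.0211134 ,  0.0414676 ,  0.00050719]), 'grip_width': 0.08515356237349794}
```

View pics/top1.png

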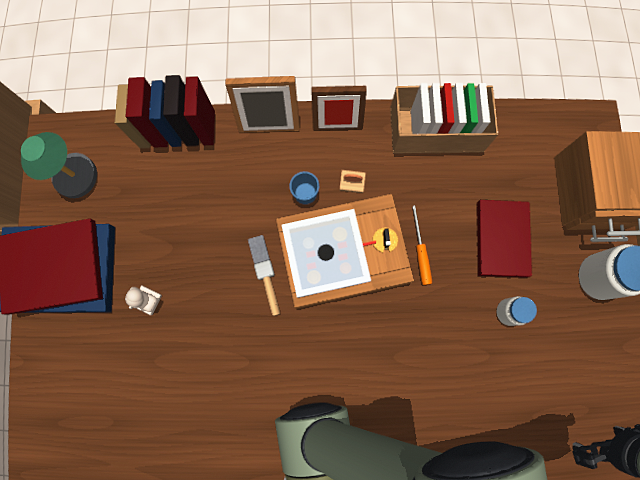

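View pics/side1.png

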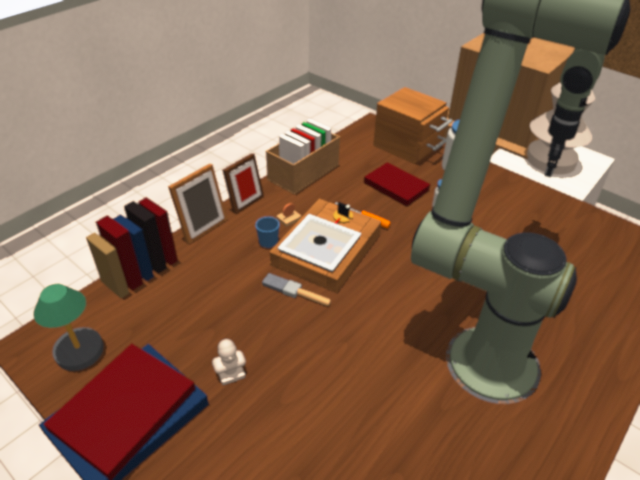

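The top view shows the case with the press pad near (326,253), the red tab near (368,243) and the brass disc with its black wing near (386,239). The cup, medal, screwdriver and brush stand around the case. The side view shows the same layout. Next I measure the case pose and zoom in on the fastener.

```bash
python3 - <<'E'
from h import *
c=load('top1'); im=c['frame']; h=cv2.cvtColor(im,cv2.COLOR_RGB2HSV)
def blob(m,x0,x1,y0,y1):
    k=np.zeros(m.shape,np.uint8); k[y0:y1,x0:x1]=m[y0:y1,x0:x1]
    ys,xs=np.nonzero(k); return k,np.c_[xs,ys]
blk,p=blob(h[...,2]<60,305,345,235,272); pad=p.mean(0)
br,q=blob((h[...,0]>18)&(h[...,0]<32)&(h[...,1]>120)&(h[...,2]>120),365,405,220,260)
rd,r=blob(((h[...,0]<6)|(h[...,0]>174))&(h[...,1]>180)&(h[...,2]>150),355,385,230,255)
wg,w=blob(h[...,2]<60,370,405,220,260)
print(pad,len(p),q.mean(0),len(q),r.mean(0),len(r),r.min(0),r.max(0),w.mean(0),len(w))
wh,ww=blob((h[...,1]<60)&(h[...,2]>190),272,372,200,305)
rect=cv2.minAreaRect(ww.astype(np.float32)); print(rect)
print('cover corners',ray(c,cv2.boxPoints(rect),.07))
P=ray(c,[pad],.072)[0]; print('pad',P)
e=cv2.minEnclosingCircle(q.astype(np.float32)); print('disc',e, ray(c,[e[0]],.062), 'tab',ray(c,[r.mean(0)],.068))
print('wing',ray(c,[w.mean(0)],.09))
cv2.imwrite('pics/crop1.png',cv2.resize(im[205:275,310:410,::-1],None,fx=8,fy=8,interpolation=cv2.INTER_CUBIC))
E
```

```text
[325.59162304 252.05759162] 191 [384.59405941 239.37293729] 303 [368.91176471 243.        ] 34 [363 241] [375 245] [385.70689655 237.25862069] 58
((316.46026611328125, 254.61732482910156), (74.47782897949219, 95.12599182128906), 77.7352294921875)
cover corners [[ 0.62905435  0.14722546  0.07      ]
 [ 0.67289509 -0.07523379  0.07      ]
 [ 0.49777059 -0.10627067  0.07      ]
 [ 0.45565225  0.11097414  0.07      ]]
pad [ 0.56803568 -0.00241862  0.072     ]
disc ((384.5635986328125, 239.7947998046875), 12.56534481048584) [[ 0.59582004 -0.1433921   0.062     ]] tab [[ 0.58790487 -0.10528256  0.068     ]]
wing [[ 0.59663764 -0.14292168  0.09      ]]
```

View pics/crop1.png

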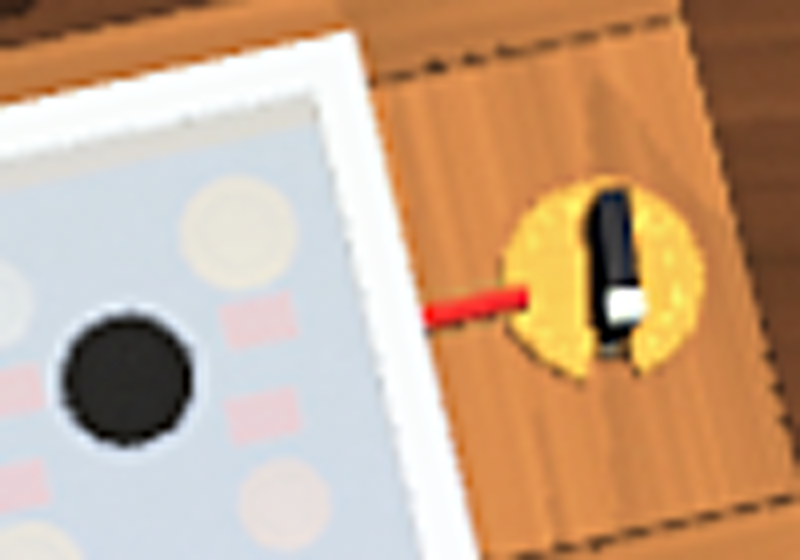

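The case yaw is about 11.1° and the slot points about 83° counter-clockwise of the tab. To keep joint 6 in range, I pinch the wing with the tool yaw near 185°. First I move above the fastener while turning.

Emit:
step_arm(
  deltas=[
    {"dx": 34,"dy": -15.5,"dz": 6,"rz": -10.5},
    {"dx": 68,"dy": -31,"dz": 12,"rz": -21},
    {"dx": 102,"dy": -46.5,"dz": 18,"rz": -31.5},
    {"dx": 136,"dy": -62,"dz": 24,"rz": -42},
    {"dx": 170,"dy": -77.5,"dz": 30,"rz": -52.5},
    {"dx": 204,"dy": -93,"dz": 36,"rz": -63},
    {"dx": 238,"dy": -108.5,"dz": 42,"rz": -73.5},
    {"dx": 272,"dy": -124,"dz": 48,"rz": -84},
  ],
  fingers=50,
)

```text
invalid input at $.deltas[0]: expected keys dx, dy, dz, rx, ry, rz
```

```bash
cat >> h.py <<'E'
from scipy.spatial.transform import Rotation as Ro
def info(target=None):
    s=status.state(); q=s['orientation']; M=Ro.from_quat(np.r_[q[1:],q[0]]).as_matrix()
    print('t',s['time_s'],'tcp',s['tcp_pos'].round(4),'yaw',np.degrees(np.arctan2(M[1,0],M[0,0])).round(2),'z',M[:,2].round(4),'q',s['joint_pos'].round(3),'F',s['contact_force'].round(2),'T',s['wrist_torque'].round(3),'g',s['grip_width'].round(4))
    if target is not None: print('delta mm',(M.T@(np.array(target)-s['tcp_pos'])*1000).round(1))
E
python3 -c "
from h import *
info([.596,-.144,.165])"
```

```text
Traceback (most recent call last):
  File "h.py", line 15, in info
    print('t',s['time_s'],'tcp',s['tcp_pos'].round(4),'yaw',np.degrees(np.arctan2(M[1,0],M[0,0])).round(2),'z',M[:,2].round(4),'q',s['joint_pos'].round(3),'F',s['contact_force'].round(2),'T',s['wrist_torque'].round(3),'g',s['grip_width'].round(4))
                                                                                                                                                                                                                              ^^^^^^^^^^^^^^^^^^^^^
AttributeError: 'float' object has no attribute 'round'
```

Emit:
step_arm(
  deltas=[
    {"dx": 34,"dy": -15.5,"dz": 6,"rx": 0,"ry": 0,"rz": -10.5},
    {"dx": 68,"dy": -31,"dz": 12,"rx": 0,"ry": 0,"rz": -21},
    {"dx": 102,"dy": -46.5,"dz": 18,"rx": 0,"ry": 0,"rz": -31.5},
    {"dx": 136,"dy": -62,"dz": 24,"rx": 0,"ry": 0,"rz": -42},
    {"dx": 170,"dy": -77.5,"dz": 30,"rx": 0,"ry": 0,"rz": -52.5},
    {"dx": 204,"dy": -93,"dz": 36,"rx": 0,"ry": 0,"rz": -63},
    {"dx": 238,"dy": -108.5,"dz": 42,"rx": 0,"ry": 0,"rz": -73.5},
    {"dx": 272,"dy": -124,"dz": 48,"rx": 0,"ry": 0,"rz": -84},
  ],
  fingers=50,
)

```text
time_s: 1.1
tcp_pos: [0.379, -0.3334, 0.1964]
orientation: [-0.001, 0.641, 0.767, 0.001]
contact_force: [0.4, -0.8, -0.5]
grip_width: 0.0504
```

```bash
sed -i "s/s\['grip_width'\].round(4)/round(s['grip_width'],4)/" h.py
python3 -c "
from h import *
info([.596,-.144,.165])"
```

```text
t 1.1 tcp [ 0.379  -0.3334  0.1964] yaw 100.26 z [-6.0e-04  1.9e-03 -1.0e+00] q [-0.868  0.285 -0.384  0.904  0.001  0.523] F [ 0.44 -0.77 -0.52] T [-0.063  0.015 -0.021] g 0.0504
delta mm [147.7 247.3  31.6]
```

Emit:
step_arm(
  deltas=[
    {"dx": 18,"dy": 31,"dz": 4,"rx": 0,"ry": 0,"rz": -10.5},
    {"dx": 37,"dy": 62,"dz": 8,"rx": 0,"ry": 0,"rz": -21},
    {"dx": 55,"dy": 93,"dz": 12,"rx": 0,"ry": 0,"rz": -31.5},
    {"dx": 74,"dy": 124,"dz": 16,"rx": 0,"ry": 0,"rz": -42},
    {"dx": 92,"dy": 155,"dz": 20,"rx": 0,"ry": 0,"rz": -52.5},
    {"dx": 111,"dy": 186,"dz": 24,"rx": 0,"ry": 0,"rz": -63},
    {"dx": 129,"dy": 217,"dz": 28,"rx": 0,"ry": 0,"rz": -74},
    {"dx": 147.7,"dy": 247.3,"dz": 31.6,"rx": 0,"ry": 0,"rz": -84},
  ],
)

```text
time_s: 2.1
tcp_pos: [0.5965, -0.143, 0.1643]
orientation: [-0.001, -0.04, 0.999, 0.001]
contact_force: [0.1, 0.1, 0.6]
grip_width: 0.05
```

```bash
python3 -c "
from h import *
info([.596,-.144,.09])
c=shot('side','side2'); c2=shot('top','top2')
A=[.596,-.144,.104]
u=proj(c,[A])[0].astype(int); v=proj(c2,[A])[0].astype(int); print(u,v)
f=lambda c,u:cv2.resize(c['frame'][u[1]-35:u[1]+35,u[0]-40:u[0]+40,::-1],None,fx=5,fy=5,interpolation=2)
cv2.imwrite('pics/c2.png',np.hstack([f(c,u),f(c2,v)]))"
```

```text
t 2.1 tcp [ 0.5965 -0.143   0.1643] yaw -175.4 z [-0.0015  0.0022 -1.    ] q [-0.356  0.504 -0.133  0.936  0.002 -0.437] F [0.14 0.08 0.56] T [-0.013  0.029 -0.043] g 0.05
delta mm [ 0.5 -1.1 74.3]
[344 203] [386 236]
```

View pics/c2.png

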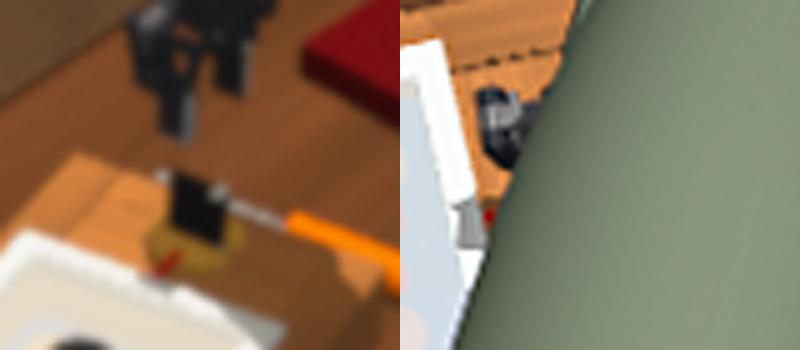

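The side crop shows the open fingers straddling above the wing at about (200,205), and in the top crop the arm hides the fastener. I descend and pinch.

Emit:
step_arm(
  deltas=[
    {"dx": 0.5,"dy": -1,"dz": 20,"rx": 0,"ry": 0,"rz": 0},
    {"dx": 0.5,"dy": -1,"dz": 40,"rx": 0,"ry": 0,"rz": 0},
    {"dx": 0.5,"dy": -1,"dz": 60,"rx": 0,"ry": 0,"rz": 0},
    {"dx": 0.5,"dy": -1,"dz": 74,"rx": 0,"ry": 0,"rz": 0},
    {"dx": 0.5,"dy": -1,"dz": 74,"rx": 0,"ry": 0,"rz": 0},
  ],
)

```text
time_s: 2.82
tcp_pos: [0.5959, -0.1423, 0.0888]
orientation: [-0.002, -0.039, 0.999, 0.002]
contact_force: [0.1, -0.3, 0.2]
grip_width: 0.05
```

Emit:
step_arm(
  deltas=[
    {"dx": 0,"dy": 0,"dz": 0,"rx": 0,"ry": 0,"rz": 0},
    {"dx": 0,"dy": 0,"dz": 0,"rx": 0,"ry": 0,"rz": 0},
    {"dx": 0,"dy": 0,"dz": 0,"rx": 0,"ry": 0,"rz": 0},
    {"dx": 0,"dy": 0,"dz": 0,"rx": 0,"ry": 0,"rz": 0},
    {"dx": 0,"dy": 0,"dz": 0,"rx": 0,"ry": 0,"rz": 0},
    {"dx": 0,"dy": 0,"dz": 0,"rx": 0,"ry": 0,"rz": 0},
  ],
  fingers=0,
)

```text
time_s: 3.58
tcp_pos: [0.5964, -0.1427, 0.0897]
orientation: [-0.001, -0.039, 0.999, 0.001]
contact_force: [-1.8, -1.1, 5.6]
grip_width: 0.0091
```

```bash
python3 -c "
from h import *
info([.596,-.144,.09])"
```

```text
t 3.575 tcp [ 0.5964 -0.1427  0.0897] yaw -175.51 z [-0.0021  0.0028 -1.    ] q [-0.356  0.58  -0.216  0.778  0.002 -0.435] F [-1.8  -1.09  5.6 ] T [-0.32   0.271 -0.062] g 0.0091
delta mm [ 0.5 -1.2 -0.3]
```

Emit:
step_arm(
  deltas=[
    {"dx": 0,"dy": 0,"dz": 0,"rx": 0,"ry": 0,"rz": 5},
    {"dx": 0,"dy": 0,"dz": 0,"rx": 0,"ry": 0,"rz": 11},
    {"dx": 0,"dy": 0,"dz": 0,"rx": 0,"ry": 0,"rz": 17},
    {"dx": 0,"dy": 0,"dz": 0,"rx": 0,"ry": 0,"rz": 23},
    {"dx": 0,"dy": 0,"dz": 0,"rx": 0,"ry": 0,"rz": 29},
    {"dx": 0,"dy": 0,"dz": 0,"rx": 0,"ry": 0,"rz": 35},
    {"dx": 0,"dy": 0,"dz": 0,"rx": 0,"ry": 0,"rz": 40},
    {"dx": 0,"dy": 0,"dz": 0,"rx": 0,"ry": 0,"rz": 42},
  ],
)

```text
time_s: 4.58
tcp_pos: [0.5964, -0.1427, 0.0897]
orientation: [-0.001, 0.322, 0.947, 0.001]
contact_force: [0.1, -0.3, 1.5]
grip_width: 0.0089
```

```bash
python3 -c "
from h import *
info([.596,-.144,.09])"
```

```text
t 4.575 tcp [ 0.5964 -0.1427  0.0897] yaw 142.45 z [-0.002   0.0028 -1.    ] q [-0.356  0.58  -0.216  0.778  0.002  0.299] F [ 0.09 -0.27  1.54] T [-0.146  0.088  0.086] g 0.0089
delta mm [-0.4 -1.3 -0.3]
```

Turning works with little force. The tool yaw has about 41.3° left to go to 101.1°.

Emit:
step_arm(
  deltas=[
    {"dx": 0,"dy": 0,"dz": 0,"rx": 0,"ry": 0,"rz": 5},
    {"dx": 0,"dy": 0,"dz": 0,"rx": 0,"ry": 0,"rz": 11},
    {"dx": 0,"dy": 0,"dz": 0,"rx": 0,"ry": 0,"rz": 17},
    {"dx": 0,"dy": 0,"dz": 0,"rx": 0,"ry": 0,"rz": 23},
    {"dx": 0,"dy": 0,"dz": 0,"rx": 0,"ry": 0,"rz": 29},
    {"dx": 0,"dy": 0,"dz": 0,"rx": 0,"ry": 0,"rz": 35},
    {"dx": 0,"dy": 0,"dz": 0,"rx": 0,"ry": 0,"rz": 41},
    {"dx": 0,"dy": 0,"dz": 0,"rx": 0,"ry": 0,"rz": 41.3},
  ],
)

```text
time_s: 5.58
tcp_pos: [0.5965, -0.1427, 0.0897]
orientation: [-0.002, 0.635, 0.773, 0.0]
contact_force: [-0.9, -0.7, 0.7]
grip_width: 0.0094
```

Emit:
step_arm(
  deltas=[
    {"dx": 0,"dy": 0,"dz": 0,"rx": 0,"ry": 0,"rz": 0},
    {"dx": 0,"dy": 0,"dz": 0,"rx": 0,"ry": 0,"rz": 0},
  ],
)

```text
time_s: 5.82
tcp_pos: [0.5965, -0.1427, 0.0897]
orientation: [-0.002, 0.634, 0.773, 0.0]
contact_force: [-0.2, 0.0, 1.5]
grip_width: 0.0091
```

```bash
python3 -c "
from h import *
info([.596,-.144,.09])"
```

```text
t 5.825 tcp [ 0.5965 -0.1427  0.0897] yaw 101.27 z [-0.0019  0.0029 -1.    ] q [-0.356  0.58  -0.216  0.778  0.002  1.018] F [-0.21  0.05  1.54] T [-0.208  0.017  0.029] g 0.0091
delta mm [-1.2 -0.7 -0.3]
```

Next I open, rise, and move over to the pad. From there the top camera should see the fastener.

Emit:
step_arm(
  deltas=[
    {"dx": 0,"dy": 0,"dz": 0,"rx": 0,"ry": 0,"rz": 0},
    {"dx": 0,"dy": 0,"dz": 0,"rx": 0,"ry": 0,"rz": 0},
    {"dx": 0,"dy": 0,"dz": -5,"rx": 0,"ry": 0,"rz": 0},
    {"dx": 0,"dy": 0,"dz": -20,"rx": 0,"ry": 0,"rz": 0},
    {"dx": 0,"dy": 0,"dz": -40,"rx": 0,"ry": 0,"rz": 0},
    {"dx": 0,"dy": 0,"dz": -55,"rx": 0,"ry": 0,"rz": 0},
    {"dx": 0,"dy": 0,"dz": -55,"rx": 0,"ry": 0,"rz": 0},
  ],
  fingers=40,
)

```text
time_s: 6.7
tcp_pos: [0.5978, -0.1433, 0.1467]
orientation: [0.0, 0.634, 0.773, 0.001]
contact_force: [0.3, -0.3, -0.3]
grip_width: 0.0402
```

```bash
python3 -c "
from h import *
info([.568,-.0024,.13])"
```

```text
t 6.7 tcp [ 0.5978 -0.1433  0.1467] yaw 101.28 z [ 0.0015  0.0017 -1.    ] q [-0.356  0.52  -0.155  0.895  0.002  1.018] F [ 0.29 -0.32 -0.27] T [ 0.05  -0.02   0.023] g 0.0402
delta mm [144.   -1.7  16.9]
```

Emit:
step_arm(
  deltas=[
    {"dx": 25,"dy": -0.5,"dz": 0,"rx": 0,"ry": 0,"rz": 0},
    {"dx": 60,"dy": -1,"dz": 0,"rx": 0,"ry": 0,"rz": 0},
    {"dx": 95,"dy": -1.5,"dz": 3,"rx": 0,"ry": 0,"rz": 0},
    {"dx": 125,"dy": -1.7,"dz": 8,"rx": 0,"ry": 0,"rz": 0},
    {"dx": 144,"dy": -1.7,"dz": 15,"rx": 0,"ry": 0,"rz": 0},
    {"dx": 144,"dy": -1.7,"dz": 17,"rx": 0,"ry": 0,"rz": 0},
    {"dx": 144,"dy": -1.7,"dz": 17,"rx": 0,"ry": 0,"rz": 0},
    {"dx": 144,"dy": -1.7,"dz": 17,"rx": 0,"ry": 0,"rz": 0},
  ],
  fingers=0,
)

```text
time_s: 7.7
tcp_pos: [0.5685, -0.0034, 0.13]
orientation: [0.0, 0.635, 0.773, 0.001]
contact_force: [-0.6, -0.5, -1.2]
grip_width: 0.0001
```

```bash
python3 -c "
from h import *
info([.568,-.0024,.088])
c=shot('side','side3'); c2=shot('top','top3')
A=[.590,-.11,.07]
u=proj(c,[A])[0].astype(int); v=proj(c2,[A])[0].astype(int); print(u,v)
f=lambda c,u:cv2.resize(c['frame'][u[1]-35:u[1]+35,u[0]-40:u[0]+40,::-1],None,fx=5,fy=5,interpolation=2)
cv2.imwrite('pics/c3.png',np.hstack([f(c,u),f(c2,v)]))"
```

```text
t 7.7 tcp [ 0.5685 -0.0034  0.13  ] yaw 101.19 z [ 0.002   0.0013 -1.    ] q [-0.137  0.459 -0.308  0.802  0.002  1.239] F [-0.65 -0.5  -1.19] T [-0.051 -0.006  0.018] g 0.0001
delta mm [ 1.  -0.4 42. ]
[338 218] [370 241]
```

View pics/c3.png

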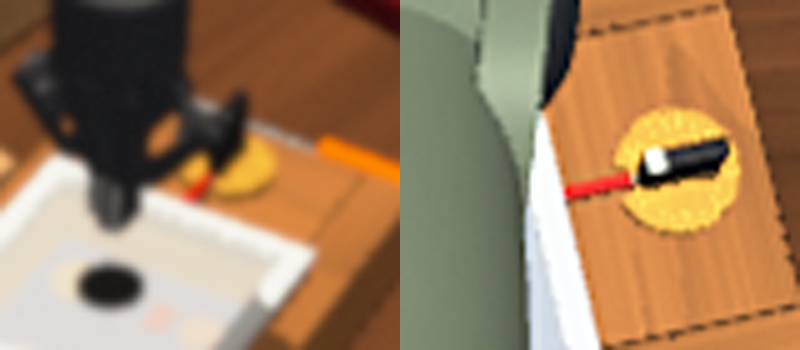

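The side crop shows the shut fingers above the cover. The top crop shows the red tab (567,191)→(632,181) and the wing (645,165)→(727,150) nearly collinear, white end toward the tab. I check the angle numerically.

```bash
python3 -c "
from h import *
c=load('top3'); im=c['frame']; h=cv2.cvtColor(im,cv2.COLOR_RGB2HSV)
def line(m,x0,x1,y0,y1,z):
    ys,xs=np.nonzero(m[y0:y1,x0:x1]); X=ray(c,np.c_[xs+x0,ys+y0],z)[:,:2].astype(np.float32)
    v=cv2.fitLine(X,cv2.DIST_L2,0,.01,.01).ravel(); print(len(X),np.degrees(np.arctan2(v[1],v[0]))%180,X.mean(0))
hh,s,v=h[...,0],h[...,1],h[...,2]
line(((hh<8)|(hh>172))&(s>170)&(v>120),360,380,236,248,.068)
line((v<70)|((s<70)&(v>170)),377,398,230,244,.1)
B=(hh>18)&(hh<32)&(s>120)&(v>120); ys,xs=np.nonzero(B[220:260,370:402]); print(ray(c,[[xs.mean()+370,ys.mean()+220]],.062))
print(ray(c,[[381,238],[395.4,236]],.104))
"
```

```text
39 100.43569 [ 0.58813566 -0.10598937]
88 102.552414 [ 0.5926177  -0.14206442]
[[ 0.59495906 -0.1440515   0.062     ]]
[[ 0.59253422 -0.13028158  0.104     ]
 [ 0.59642991 -0.16366035  0.104     ]]
```

The wing and tab agree to about 2°, and the slot allows ±8.6°. I descend to just above the pad.

Emit:
step_arm(
  deltas=[
    {"dx": 1,"dy": 0,"dz": 12,"rx": 0,"ry": 0,"rz": 0},
    {"dx": 1,"dy": 0,"dz": 25,"rx": 0,"ry": 0,"rz": 0},
    {"dx": 1,"dy": 0,"dz": 36,"rx": 0,"ry": 0,"rz": 0},
    {"dx": 1,"dy": 0,"dz": 41,"rx": 0,"ry": 0,"rz": 0},
    {"dx": 1,"dy": 0,"dz": 41,"rx": 0,"ry": 0,"rz": 0},
    {"dx": 1,"dy": 0,"dz": 41,"rx": 0,"ry": 0,"rz": 0},
  ],
)

```text
time_s: 8.55
tcp_pos: [0.5686, -0.0022, 0.0893]
orientation: [0.001, 0.635, 0.773, 0.001]
contact_force: [0.1, 0.2, 0.1]
grip_width: -0.0001
```

Emit:
step_arm(
  deltas=[
    {"dx": 0,"dy": 0,"dz": 1,"rx": 0,"ry": 0,"rz": 0},
    {"dx": 0,"dy": 0,"dz": 2,"rx": 0,"ry": 0,"rz": 0},
    {"dx": 0,"dy": 0,"dz": 3,"rx": 0,"ry": 0,"rz": 0},
    {"dx": 0,"dy": 0,"dz": 4,"rx": 0,"ry": 0,"rz": 0},
    {"dx": 0,"dy": 0,"dz": 4,"rx": 0,"ry": 0,"rz": 0},
    {"dx": 0,"dy": 0,"dz": 4,"rx": 0,"ry": 0,"rz": 0},
  ],
)

```text
time_s: 9.3
tcp_pos: [0.5686, -0.0022, 0.0855]
orientation: [0.001, 0.635, 0.773, 0.001]
contact_force: [-0.2, 0.0, 2.0]
grip_width: 0.0003
```

Emit:
step_arm(
  deltas=[
    {"dx": 0,"dy": 0,"dz": 1,"rx": 0,"ry": 0,"rz": 0},
    {"dx": 0,"dy": 0,"dz": 2,"rx": 0,"ry": 0,"rz": 0},
    {"dx": 0,"dy": 0,"dz": 3,"rx": 0,"ry": 0,"rz": 0},
    {"dx": 0,"dy": 0,"dz": 3,"rx": 0,"ry": 0,"rz": 0},
  ],
)

```text
time_s: 9.8
tcp_pos: [0.5687, -0.0022, 0.0825]
orientation: [0.001, 0.635, 0.773, 0.001]
contact_force: [-1.5, 0.1, 4.4]
grip_width: 0.0002
```

Emit:
step_arm(
  deltas=[
    {"dx": 0,"dy": 0,"dz": 0.5,"rx": 0,"ry": 0,"rz": 0},
    {"dx": 0,"dy": 0,"dz": 1,"rx": 0,"ry": 0,"rz": 0},
    {"dx": 0,"dy": 0,"dz": 1.5,"rx": 0,"ry": 0,"rz": 0},
    {"dx": 0,"dy": 0,"dz": 1.5,"rx": 0,"ry": 0,"rz": 0},
  ],
)

```text
time_s: 10.3
tcp_pos: [0.5686, -0.0022, 0.0811]
orientation: [0.001, 0.635, 0.773, 0.001]
contact_force: [-1.8, 0.5, 4.8]
grip_width: 0.0004
```

The force follows the seal's spring past 2 mm, so the tab is in the slot. I carry on gently.

Emit:
step_arm(
  deltas=[
    {"dx": 0,"dy": 0,"dz": 0.7,"rx": 0,"ry": 0,"rz": 0},
    {"dx": 0,"dy": 0,"dz": 1.4,"rx": 0,"ry": 0,"rz": 0},
    {"dx": 0,"dy": 0,"dz": 2,"rx": 0,"ry": 0,"rz": 0},
    {"dx": 0,"dy": 0,"dz": 2.5,"rx": 0,"ry": 0,"rz": 0},
    {"dx": 0,"dy": 0,"dz": 2.5,"rx": 0,"ry": 0,"rz": 0},
  ],
)

```text
time_s: 10.92
tcp_pos: [0.5687, -0.0022, 0.0788]
orientation: [0.001, 0.635, 0.773, 0.001]
contact_force: [-1.3, -0.2, 6.8]
grip_width: -0.0004
```

Emit:
step_arm(
  deltas=[
    {"dx": 0,"dy": 0,"dz": 0.5,"rx": 0,"ry": 0,"rz": 0},
    {"dx": 0,"dy": 0,"dz": 1,"rx": 0,"ry": 0,"rz": 0},
    {"dx": 0,"dy": 0,"dz": 1,"rx": 0,"ry": 0,"rz": 0},
    {"dx": 0,"dy": 0,"dz": 1,"rx": 0,"ry": 0,"rz": 0},
  ],
)

```text
time_s: 11.42
tcp_pos: [0.5686, -0.0022, 0.0781]
orientation: [0.001, 0.635, 0.773, 0.001]
contact_force: [-1.8, 0.6, 6.6]
grip_width: 0.0002
```

Emit:
step_arm(
  deltas=[
    {"dx": 0,"dy": 0,"dz": 0.5,"rx": 0,"ry": 0,"rz": 0},
    {"dx": 0,"dy": 0,"dz": 1,"rx": 0,"ry": 0,"rz": 0},
    {"dx": 0,"dy": 0,"dz": 1,"rx": 0,"ry": 0,"rz": 0},
    {"dx": 0,"dy": 0,"dz": 1,"rx": 0,"ry": 0,"rz": 0},
  ],
)

```text
time_s: 11.92
tcp_pos: [0.5687, -0.0022, 0.0775]
orientation: [0.001, 0.635, 0.773, 0.001]
contact_force: [-1.9, 0.5, 8.4]
grip_width: 0.0
```

Emit:
step_arm(
  deltas=[
    {"dx": 0,"dy": 0,"dz": 0.4,"rx": 0,"ry": 0,"rz": 0},
    {"dx": 0,"dy": 0,"dz": 0.8,"rx": 0,"ry": 0,"rz": 0},
    {"dx": 0,"dy": 0,"dz": 0.8,"rx": 0,"ry": 0,"rz": 0},
    {"dx": 0,"dy": 0,"dz": 0.8,"rx": 0,"ry": 0,"rz": 0},
  ],
)

```text
time_s: 12.42
tcp_pos: [0.5687, -0.0022, 0.0771]
orientation: [0.001, 0.635, 0.773, 0.001]
contact_force: [-2.8, -0.4, 7.3]
grip_width: -0.0003
```

Emit:
step_arm(
  deltas=[
    {"dx": 0,"dy": 0,"dz": 0.5,"rx": 0,"ry": 0,"rz": 0},
    {"dx": 0,"dy": 0,"dz": 1,"rx": 0,"ry": 0,"rz": 0},
    {"dx": 0,"dy": 0,"dz": 1,"rx": 0,"ry": 0,"rz": 0},
    {"dx": 0,"dy": 0,"dz": 1,"rx": 0,"ry": 0,"rz": 0},
  ],
)

```text
time_s: 12.92
tcp_pos: [0.5686, -0.0022, 0.077]
orientation: [0.001, 0.635, 0.773, 0.002]
contact_force: [-3.1, 0.6, 12.0]
grip_width: -0.0004
```

```bash
python3 -c "
from h import *
info()"
```

```text
t 12.925 tcp [ 0.5686 -0.0022  0.077 ] yaw 101.2 z [ 0.0036  0.001  -1.    ] q [-1.340e-01  5.220e-01 -3.630e-01  6.830e-01  1.000e-03  1.241e+00] F [-3.08  0.61 12.02] T [ 0.101  0.83  -0.02 ] g -0.0004
```

The force rose about 4 N with only 0.1 mm of travel, which is the hard stop. I confirm it with one more small push and a look.

Emit:
step_arm(
  deltas=[
    {"dx": 0,"dy": 0,"dz": 0.8,"rx": 0,"ry": 0,"rz": 0},
    {"dx": 0,"dy": 0,"dz": 1.3,"rx": 0,"ry": 0,"rz": 0},
    {"dx": 0,"dy": 0,"dz": 1.3,"rx": 0,"ry": 0,"rz": 0},
    {"dx": 0,"dy": 0,"dz": 1.3,"rx": 0,"ry": 0,"rz": 0},
  ],
)

```text
time_s: 13.42
tcp_pos: [0.5687, -0.0022, 0.077]
orientation: [0.001, 0.635, 0.773, 0.002]
contact_force: [-5.1, -0.5, 14.5]
grip_width: 0.0
```

```bash
python3 -c "
from h import *
c=shot('side','side4');info(); c2=shot('top','top4')
info()
f=lambda c,u:cv2.resize(c['frame'][u[1]-50:u[1]+50,u[0]-57:u[0]+57,::-1],None,fx=3.5,fy=3.5,interpolation=2)
cv2.imwrite('pics/c4.png',np.hstack([f(c,(330,225)),f(c2,(360,235))]))"
```

```text
t 13.475 tcp [ 0.5687 -0.0022  0.077 ] yaw 101.21 z [ 4.1e-03  8.0e-04 -1.0e+00] q [-1.340e-01  5.220e-01 -3.630e-01  6.820e-01  1.000e-03  1.241e+00] F [-5.45  1.02 14.43] T [ 0.096  1.046 -0.036] g 0.0003
t 13.525 tcp [ 0.5687 -0.0022  0.077 ] yaw 101.21 z [ 4.2e-03  8.0e-04 -1.0e+00] q [-1.340e-01  5.220e-01 -3.630e-01  6.820e-01  1.000e-03  1.241e+00] F [-4.33  1.34 13.81] T [0.08  1.099 0.014] g 0.0
```

View pics/c4.png

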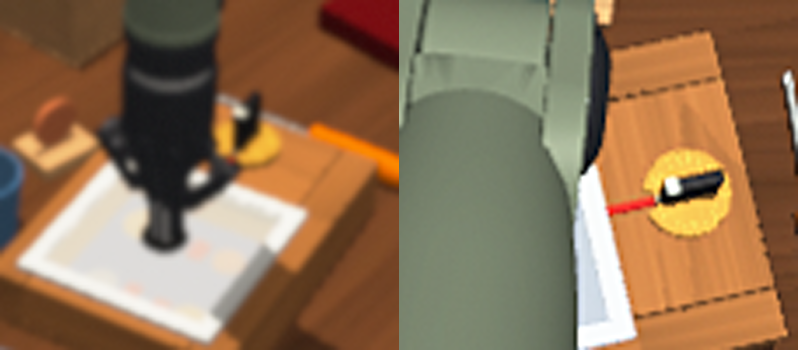

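The pictures show the fingers on the pad at (163,235), the cover down on the frame, and the tab in the slot in line with the wing. The force is steady at 14 N with no further travel, so I hand in.

```bash
python3 -c "
from rig import sign_off
print(sign_off())"
```

```text
the job is handed in; nothing more can be done
None
```

I turned the fastener until its slot lined up under the red tab, then pressed the cover flush. I handed the job in at about 13.5 s with the arm still holding it down.

- **Fastener:** I pinched the wing from above and turned it clockwise by about 83°. In the camera image afterwards, wing and tab agreed to about 2° (102.6° against 100.4°); the slot allows about 8.6°.
- **Cover:** I pressed on the rubber pad with the closed fingertips. The force grew from about 2 N to 8 N over about 8.7 mm, with no early stop at 2 mm, so the tab went into the slot. It then rose to about 14 N with no further travel, which is the hard stop. The force readings never went above about 15 N, well under the 30 N limit.
- **Checks that varied:** The force readings jittered by about 1 N. There was also a sideways force of 4–5 N on the pad at the end, but the tool did not move.
- **Other things on the table:** The forces never suggested a touch. The cup, medal, screwdriver and book look undisturbed where the last crops show them, but I did not measure their positions again.

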